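# Set the length stop of the cut-off jig and bring the tube up to it

## Robot

A 6-joint arm with a two-finger parallel gripper is mounted at the origin on the work surface. World frame = base frame: x ahead of the robot, y to its left, z up, the work surface at z = 0. Lengths are in m, angles in rad, forces in N, time in s.
With the tool pointing down it reaches from about 0.275 to 0.825 m from the base axis. Payload 5.2 kg.
Tool frame: the origin (TCP) lies at the very end of the fingers, on their centre line; the grasp point (between the pads) lies 19 mm behind it (arm.tcp_to_grasp is the distance from the TCP to the grasp point, in m); z points along the fingers, y is the line along which they close (so a half turn about z gives the same grasp; the last joint's range is limited). The gripper opens to 93 mm and grips with 3 to 60 N. Pads are 15 mm wide; open, the fingers measure 128 mm over their backs; the gripper's body (75 mm by 188 mm) begins 65 mm behind the grasp point.
Start: joints at [-1.35, 0.259, 1.535, -0, 1.348, -0.203], TCP at [0.226, -0.501, 0.219] pointing down, gripper open.
Joint ranges: [-3.14, 3.14], [-0.91, 2.08], [0.19, 2.58], [-1.22, 4.36], [0.22, 2.71], [-3.12, 3.12]. Speed limits (rad/s): [2.57, 2.57, 3.14, 3.14, 3.14, 3.14].

## Interface

Orientations are given as a unit quaternion [w, x, y, z].
In Python, from bench import arm gives the robot as it stands.
- The arm moves only by the shell command python3 -m jog 'ROWS' [FORCE]. ROWS is JSON, a list of rows, each an object of numbers: "dx", "dy", "dz": the shift along the world's x, y, z in mm; "wx", "wy", "wz": the turn, a rotation vector about the world's x, y, z in units of 5 degrees (1.0 is 5 degrees); "jaw": the opening, from 0 (shut) to 1 (fully open). In form: [{"dx": .., "dy": .., "dz": .., "wx": .., "wy": .., "wz": .., "jaw": ..}, ...]. A call has exactly 10 rows; each row shifts and turns the commanded pose from where the row before left it; what a row does not reach is not made up. A row lasts 1/12 s, in which the tool goes at most 41.7 mm and 7.16 degrees, less where a joint would pass 70% of its speed; a pose out of reach is approached as far as the arm can. A call is refused whole if a number of a shift passes 41.7 or a number of a turn 1, either way. A call with a gripper value outside its range is refused whole. The fingers move at their own pace and stop on an object; FORCE is the grip in N (left out, the last holds). Time passes only in rows, so rows that do not move let the fingers close, or fill a call up. It gives the time, the measured TCP pose, the force, the opening and the grip force at its end, in the units of the state.
- arm.state(): the state, without advancing time (a new reading comes with each control period).
- arm.read_camera(name): name is "scene" or "top" or "wrist"; returns a dict with "pixels" (480x640x3 uint8, red, green, blue), "depth" (480x640 float32, m along the optical axis (not along the pixel's ray), 0 where there is no reading), "vfov" (degrees; the focal length in pixels is half the picture's height over the tangent of half this angle, whatever the lens; pixels are square), "cx", "cy" (the principal point, pixels), "R" (3x3) and "t" (3): a world point X has camera coordinates R X + t; the wrist camera has in their place "hand_eye" (4x4, takes a point from camera to tool coordinates, whose origin is the TCP and whose axes are the flange's). Camera axes: x right, y down, z forward; pixel columns grow to the right and rows downward; lengths in m; the calibration is good to about 2 mm. A picture is of the moment at which its call begins: read the wrist's pose just before it.
- arm.job_done(): hands the job in; it is judged then, once.
The state is a dict: "clock": time; "q": joint angles; "joint_velocities": joint speeds; "effort": joint torques, N m; "tool_pos": TCP position; "ee_rot": TCP orientation; "wrist_force": force on the tool from outside, world axes, zero at the start; "wrist_torque": the same for the moment, N m; "grip_width": opening from 0.0 (shut) to 1.0 (fully open); "gripper_force": force on a finger pad.
Only numpy, scipy, OpenCV 4.12 (cv2) and the standard library are available. Lean on these libraries where they do the work, as an engineer would, in place of code of your own. Each camera call takes 0.05 s, during which the arm holds its last target. There are 200 camera calls.

## Task

On the blue cut-off jig, push the red sliding stop along its rail with your fingertips until its spring plunger clicks into the notch of the brass collar, and leave it seated there. Then push the brass tube along its channel, gently, until its end rests against the stop, without shoving the stop out of the notch. Only push, never hard: do not pinch or lift the tube, do not pull up the plunger knob, and leave the other tools where they lie.

Things in the scene. Friction and masses are not known exactly. Their poses are not given: they have to be found in the camera images.
- jig: the fixed cut-off jig: blue base plate 126 x 400 x 12 mm, origin under its middle on the work surface, long axis = its y, its -x side towards the robot. Steel guide rail along y at x = 16 mm (top z = 32 mm, grey end blocks to z = 38 mm at y = +-188 mm); aluminium ledge that the plunger rides on at x = 50 mm, top z = 18 mm
- channel (a point): middle of the channel floor of the jig, at jig x = -30 mm, y = 0, 12 mm above the work surface; axes as the jig's. The tube's channel runs along y between two aluminium walls 26 mm apart and 6 mm high (tops 18 mm above the work surface), open at both ends. The thin black line across it is a saw slot, no obstacle
- stop (a joint): travel of the red stop along the rail in m: the stop's middle is at jig y = 0.160 - value; pushed towards the jig's -y end it grows, to 0.29. Starts at 0 to 0.06, always on the collar's +y side. Friction about 1 N; cannot leave the rail. Climbing the collar's ramp takes 3 to 5 N in all; past the crest the spring draws it on into the notch and the push dips to nothing; leaving the notch either way takes about 8 to 11 N
- stop_back (a point): middle of the red block's push face, towards the jig's +y end: over the middle of the channel, 41 mm above the work surface; axes as the jig's. The block is 60 mm wide across the channel (jig x -60 to 0 mm), 24 mm thick along y, and stands from z = 21 to 61 mm
- stop_face (a point): point on the opposite face of the red block (towards the jig's -y end), which the tube's end must meet: over the middle of the channel, 21 mm above the work surface, 24 mm along -y from stop_back; axes as the jig's
- plunger (a joint): height of the stop's spring plunger in m: 0 seated in the notch, about 0.005 on the crests to either side of it, about -0.0005 while riding on the plain ledge, so tell seated from riding by the position along the rail; up = positive. A spring and its weight press it down with about 5 N
- plunger_tip (a point): centre of the plunger's 10 mm ball tip, at jig x = 50 mm and at the same jig y as the stop's middle. The brass knob on top is 17 mm wide and its top is about 70 mm above the work surface
- collar: the fixed brass detent collar on the ledge, red strip at its back, 44 mm long along y, 24 mm high, anywhere from jig y = 0 to +60 mm; origin on the work surface below the middle of its notch, axes as the jig's. Notch between two round ribs whose crests lie 8 to 9 mm to either side, ramps outside. The stop is seated when plunger_tip is level with this origin along y
- stock: loose square brass tube, 20 mm wide (x), 80 mm long (y), 18 mm high, about 0.12 kg, lying in the channel (top 30 mm above the work surface) with 3 mm play to each wall; origin under its middle. It slides with about 1 N of push
- stock_front (a point): centre of the tube's end towards the stop (+y), 9 mm above its underside
- stock_back (a point): centre of the tube's other end (-y), the end to push; the jig is open there, nothing stands behind it
- pencil: yellow pencil, 160 mm long and 8 mm thick, lying flat in front of the jig (robot side); origin under its middle, y axis along it (leave it alone)
- marker: grey marker pen with a blue cap, 135 mm long and 15 mm thick, lying behind the jig; origin under its middle, y axis along it (leave it alone)
- pliers: small pliers with green handles, 135 mm long, 50 mm wide and 12 mm high, lying behind the jig; origin under the pivot, y axis towards the jaws (leave it alone)
- snips: metal snips with blue handles, 150 mm long, 50 mm wide and 12 mm high, lying near the robot's left; origin under the pivot, y axis towards the jaws (leave it alone)
- bench_block: steel bench block on a black rubber pad, 75 x 75 x 24 mm; origin under its middle (leave it alone)
- flux_jar: jar with black cap, 52 mm wide and 50 mm high; origin under its middle (leave it alone)
- tape_roll: orange roll of tape lying flat, 70 mm wide and 24 mm high; origin under its middle (leave it alone)
Not all that is in view belongs to the job. Leave any orange or purple look-alike of the stock alone.

How it is judged:
On the way, in this order (a step that is already met when the one before it is completed fails the run):
1. the stop's plunger has clicked into the collar's notch and stays (y of plunger_tip in the frame of collar between -0.003 and 0.003 m and value of joint plunger below 0.0015 m), for 0.3 s.
2. the tube's end is against the seated stop (all of step 1 and y of stock_front in the frame of stop_face above -0.003 m and x of stock_front in the frame of stop_face between -0.008 and 0.008 m and z of stock in the frame of jig below 0.015 m), for 0.2 s.
At the end, for the whole second after the job is handed in: The plunger sits in the collar's notch (within 3 mm along the rail, and down to within 1.5 mm), and the tube lies flat in its channel at rest with its front end within 3 mm of the stop's face (all of step 2 and linear speed of stock below 0.01 m/s and velocity of joint stop between -0.01 and 0.01 m/s); the robot touches nothing.
It fails at once if the tube is lifted more than 8 mm off the channel floor (z of stock in the frame of jig above 0.02 m).
It fails at once if the plunger is pulled up past its natural rise (more than 9 mm) (value of joint plunger above 0.009 m).
It fails at once if the tube is squeezed or rammed with more than 20 N (contact force between the fingers and stock above 20 N).
It fails at once if the stop is squeezed or rammed with more than 25 N (contact force between the fingers and stop above 25 N).
It fails at once if another tool is moved by more than 20 mm (distance of any of pencil, marker, pliers, snips, bench_block, flux_jar, tape_roll from where it was at the start of the episode above 0.02 m).
It also fails if it takes over 54 s, if anything falls off the work surface, if the arm or the gripper's body presses on something with over 40 N, if the wrist force passes 120 N, or if a joint passes its speed limit or range.

## Working session

There is one attempt and no reset: what is moved stays moved. The work goes in short steps, Python scripts to look and compute and a shell command to move; the robot and the scene stay as the last step left them, time stands still between calls to the robot, and variables do not carry over. Pictures are saved under pics/ and viewed, at most 10 in all, crops included, and the job is handed in when it is done.

```bash
mkdir -p pics; cat > h.py <<'E'
import numpy as np,cv2
from bench import arm
def K(c):
    f=240/np.tan(np.radians(c["vfov"])/2); return f,c["cx"],c["cy"]
def cloud(c):
    f,cx,cy=K(c); d=c["depth"]; v,u=np.mgrid[:480,:640]
    P=np.stack([(u-cx)/f*d,(v-cy)/f*d,d],-1)
    W=(P-c["t"])@c["R"]; W[d==0]=np.nan; return W
def proj(c,X):
    f,cx,cy=K(c); p=c["R"]@np.array(X)+c["t"]; return p[0]/p[2]*f+cx,p[1]/p[2]*f+cy
def ray(c,u,v,z):
    f,cx,cy=K(c); R=np.array(c["R"]); o=-R.T@c["t"]; d=R.T@np.array([(u-cx)/f,(v-cy)/f,1]); return o+d*(z-o[2])/d[2]
E
python3 - <<'E'
from h import *
for n in("top","scene"):
    c=arm.read_camera(n); cv2.imwrite(f"pics/{n}.png",c["pixels"][...,::-1]); np.save(f"{n}.npy",c,allow_pickle=True)
    W=cloud(c); p=cv2.cvtColor(c["pixels"],cv2.COLOR_RGB2HSV)
    print(n,c["vfov"],-np.array(c["R"]).T@c["t"],(c["depth"]>0).mean())
    m=((p[...,0]>100)&(p[...,0]<128)&(p[...,1]>100)).astype(np.uint8)
    N,l,s,ce=cv2.connectedComponentsWithStats(m)
    for i in range(1,N):
        if s[i,4]>150: print('blue',s[i],np.nanmedian(W[l==i],0))
    m=(((p[...,0]<6)|(p[...,0]>174))&(p[...,1]>130)).astype(np.uint8)
    N,l,s,ce=cv2.connectedComponentsWithStats(m)
    for i in range(1,N):
        if s[i,4]>30: print('red',s[i],np.nanmedian(W[l==i],0))
print(arm.state())
E
```

```text
top 47.58529466395111 [ 0.39572803 -0.02046963  1.23823279] 0.9959244791666667
blue [245 207 125  18 311] [ 0.58692025 -0.0144529   0.01278967]
blue [239 220 137  22 714] [ 0.55272864 -0.01309241  0.01274466]
blue [237 231  78  18 632] [0.53058993 0.05649062 0.01242365]
blue [236 245  89  14 312] [0.50250097 0.04212618 0.0126929 ]
red [247  54  10  21 121] [0.87569284 0.10809274 0.16543092]
red [259 195  18   4  33] [0.62517784 0.07698067 0.02554379]
red [222 218  15  28 307] [0.53983559 0.1569197  0.0611863 ]
scene 52.67774838635043 [1.15112216 0.28242032 0.88296153] 0.9960872395833333
blue [    0     0   195   187 24603] [ 0.12007416 -1.17568728 -0.08474387]
blue [239 245 123  59 565] [ 0.58497473 -0.03194541  0.01243546]
blue [308 248  67  36 468] [0.52577952 0.05339627 0.01309374]
blue [388 283  29  29 283] [0.53897088 0.20895336 0.0126409 ]
blue [343 309  57  26 270] [0.62363009 0.19762345 0.01205276]
blue [342 405  11  25 196] [0.8864844  0.21201838 0.16539733]
red [376 264  20  26 298] [0.54554959 0.1599197  0.06145672]
red [325 296  18  12  82] [0.62472158 0.07644286 0.02064141]
red [282 376  11  27 220] [0.88581174 0.11139925 0.16196727]
{'clock': 0.1, 'q': array([-1.34975626e+00,  2.59286777e-01,  1.53596157e+00,  1.15933207e-05,
        1.34800112e+00, -2.02790594e-01]), 'joint_velocities': array([-0.00099035,  0.00027707, -0.00378632,  0.00070662,  0.00170529,
        0.00049623]), 'effort': array([ 1.54878526e-03, -4.38214302e+01, -2.84643084e+01,  7.20483041e-02,
        3.62914964e-02, -6.16193211e-05]), 'tool_pos': array([ 0.22611129, -0.50083738,  0.21789672]), 'ee_rot': array([-8.28423769e-04,  9.77629786e-01,  2.10331442e-01, -1.90679983e-06]), 'wrist_force': array([-0.02910014, -0.8989575 , -0.29463752]), 'wrist_torque': array([0.0311204 , 0.03047404, 0.03433491]), 'gripper_force': 0.0, 'grip_width': 1.0020991847891356}
```

View pics/top.png

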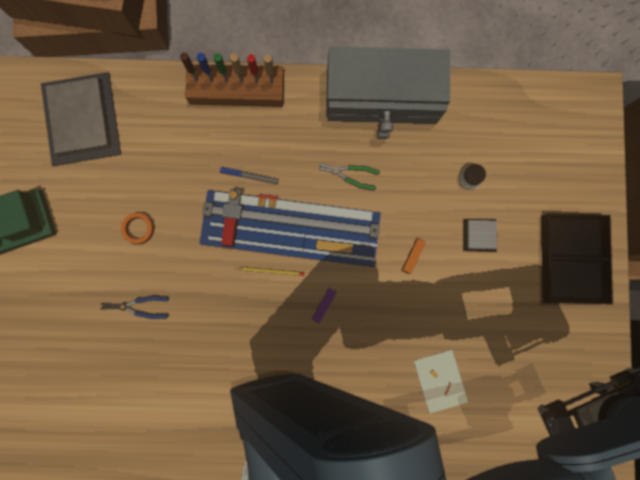

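View pics/scene.png

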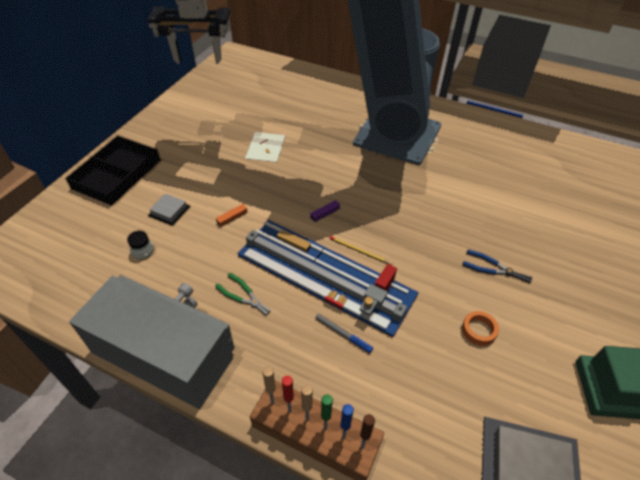

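The top view shows the jig at about (290,228) with its +y end to the left. The red stop is at (229,232), the collar with its red strip at (268,200) and the tube at (334,246).

There are three candidates for the tube:
- The brass bar at (334,246), which lies in the channel.
- The orange bar at (414,255), loose on the table.
- The purple bar at (324,305), also loose on the table.

Only the brass one fits the description. I'll confirm it in a crop.

```bash
python3 - <<'E'
from h import *
c=np.load("top.npy",allow_pickle=True).item(); W=cloud(c); p=cv2.cvtColor(c["pixels"],cv2.COLOR_RGB2HSV)
z=W[...,2]
m=((z>0.007)&(z<0.075)).astype(np.uint8)
N,l,s,ce=cv2.connectedComponentsWithStats(m,connectivity=4)
i=l[225,300] or l[232,229]; print(s[i])
P=W[l==i]; lo=P[P[:,2]<0.0165][:,:2].astype(np.float32)
r=cv2.minAreaRect(lo*1000); print(r); B=cv2.boxPoints(r); print(B)
# long axis (towards +y)
e=[B[1]-B[0],B[2]-B[1]]; a=max(e,key=np.linalg.norm); a=a/np.linalg.norm(a); a*=np.sign(a[1]); yv=a; xv=np.array([a[1],-a[0]]); o=np.array(r[0])/1000
print("yaw",np.degrees(np.arctan2(xv[1],xv[0])),o)
J=lambda Q:np.c_[(Q[:,:2]-o)@xv,(Q[:,:2]-o)@yv]*1000
h,S,V=p[...,0],p[...,1],p[...,2]
def show(n,m):
    m=m&(l==i); Q=W[m]; 
    if len(Q): q=J(Q); print(n,len(Q),np.percentile(q,[2,50,98],axis=0).round(1).tolist(),np.percentile(Q[:,2],[5,50,95]).round(4))
red=((h<6)|(h>174))&(S>130)
show('stop top',red&(z>.055)); show('strip',red&(z<.04))
show('stop wht',(z>.055)&~red)
br=(h>=10)&(h<28)&(S>110)
show('tube',br&(z>.024)&(z<.036)&(W[...,0]<.53)); show('brass hi',br&(z>.04)); show('brass coll',br&(z<.03)&(W[...,0]>.57))
cv2.imwrite("pics/crop.png",cv2.resize(c["pixels"][180:320,195:435,::-1],None,fx=3.3,fy=3.3,interpolation=2))
E
```

```text
[ 200  188  181   79 9710]
((558.2147827148438, 25.370437622070312), (400.5893249511719, 127.635986328125), 84.30074310302734)
[[ 474.82162 -167.59659]
 [ 601.82666 -180.2717 ]
 [ 641.6079   218.33746]
 [ 514.6029   231.01257]]
yaw -5.6992545 [0.55821478 0.02537044]
stop top 294 [[-58.7, 118.3], [-31.0, 129.3], [-3.2, 141.2]] [0.0578 0.0614 0.0651]
strip 34 [[19.0, 39.5], [61.0, 59.1], [64.0, 95.5]] [0.0211 0.0256 0.0297]
stop wht 103 [[-20.1, 113.1], [42.6, 130.2], [56.9, 147.1]] [0.0553 0.0622 0.0704]
tube 294 [[-40.8, -141.3], [-31.9, -103.7], [-22.9, -66.0]] [0.0264 0.0302 0.0338]
brass hi 47 [[42.6, 123.3], [49.4, 129.6], [57.0, 137.2]] [0.0602 0.0681 0.0711]
brass coll 89 [[41.4, 40.5], [50.0, 53.2], [59.8, 77.4]] [0.0185 0.0231 0.027 ]
```

View pics/crop.png

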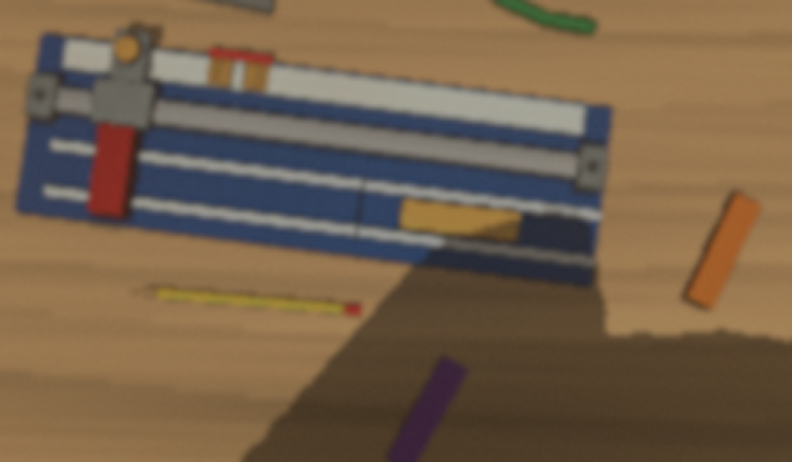

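The crop confirms it: the brass tube lies between the channel walls at crop (460,218). The orange and purple bars lie loose on the table. In the jig frame the stop is at y≈130, the collar notch at ≈59 and the tube's middle at ≈-104. Next I move above the +y side of the stop with the fingers shut and the tool turned 60°.

```bash
python3 -m jog '[{"dx":16,"dy":35.4,"dz":0,"wz":1,"jaw":0},{"dx":16,"dy":35.4,"wz":1,"jaw":0},{"dx":16,"dy":35.4,"wz":1,"jaw":0},{"dx":16,"dy":35.4,"wz":1,"jaw":0},{"dx":16,"dy":35.4,"wz":1,"jaw":0},{"dx":16,"dy":35.4,"wz":1,"jaw":0},{"dx":16,"dy":35.4,"wz":1,"jaw":0},{"dx":16,"dy":35.4,"wz":1,"jaw":0},{"dx":16,"dy":35.4,"wz":1,"jaw":0},{"dx":16,"dy":35.4,"wz":1,"jaw":0}]' 10
python3 -m jog '[{"dx":16,"dy":35.4,"wz":1,"jaw":0},{"dx":16,"dy":35.4,"wz":1,"jaw":0},{"dx":16,"dy":35.4,"jaw":0},{"dx":16,"dy":35.4,"jaw":0},{"dx":16,"dy":35.4,"jaw":0},{"dx":16,"dy":35.4,"jaw":0},{"dx":16,"dy":35.4,"jaw":0},{"dx":16,"dy":35.4,"jaw":0},{"dx":16,"dy":35.4,"jaw":0},{"dx":16,"dy":35.4,"jaw":0}]'
python3 - <<'E'
from h import *
s=arm.state(); c=arm.read_camera("wrist"); cv2.imwrite("pics/w1.png",c["pixels"][...,::-1])
from scipy.spatial.transform import Rotation as Ro
q=s["ee_rot"]; R=Ro.from_quat([*q[1:],q[0]]).as_matrix(); H=np.array(c["hand_eye"])
print(s["clock"],s["tool_pos"],R.round(3).tolist(),s["wrist_force"])
A=np.eye(4);A[:3,:3]=R;A[:3,3]=s["tool_pos"]; A=A@H
c["R"]=A[:3,:3].T; c["t"]=-c["R"]@A[:3,3]; np.save("w1.npy",c,allow_pickle=True)
W=cloud(c); hs=cv2.cvtColor(c["pixels"],cv2.COLOR_RGB2HSV); z=W[...,2]
o=np.array([.5582,.02537]); a=np.radians(-5.7); xv=np.array([np.cos(a),np.sin(a)]); yv=np.array([-xv[1],xv[0]])
red=((hs[...,0]<6)|(hs[...,0]>174))&(hs[...,1]>130)
for n,m in(("stop",red&(z>.055)&(z<.07)),("strip",red&(z<.04)&(z>.01))):
    Q=W[m]
    if len(Q): q=np.c_[(Q[:,:2]-o)@xv,(Q[:,:2]-o)@yv]*1000; print(n,len(Q),np.percentile(q,[1,50,99],axis=0).round(1).tolist(),np.median(Q[:,2]))
E
```

```text
0.1 [ 0.22611129 -0.50083738  0.21789672] [[0.912, 0.411, -0.0], [0.411, -0.912, 0.002], [0.0, -0.002, -1.0]] [-0.02910014 -0.8989575  -0.29463752]
strip 39 [[-96.4, -722.6], [-61.0, -719.6], [-26.1, -586.0]] 0.018921306658957592invalid input
invalid input
```

View pics/w1.png

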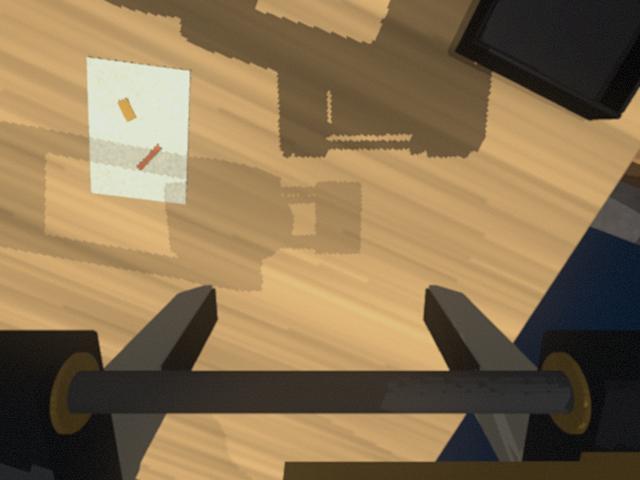

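The wrist picture shows only the bench at the start pose, because both jog calls were rejected. The rows probably need all seven keys, so I'll send them in full.

```bash
python3 -m jog '[{"dx":16,"dy":35.4,"dz":0,"wx":0,"wy":0,"wz":1,"jaw":0},{"dx":16,"dy":35.4,"dz":0,"wx":0,"wy":0,"wz":1,"jaw":0},{"dx":16,"dy":35.4,"dz":0,"wx":0,"wy":0,"wz":1,"jaw":0},{"dx":16,"dy":35.4,"dz":0,"wx":0,"wy":0,"wz":1,"jaw":0},{"dx":16,"dy":35.4,"dz":0,"wx":0,"wy":0,"wz":1,"jaw":0},{"dx":16,"dy":35.4,"dz":0,"wx":0,"wy":0,"wz":1,"jaw":0},{"dx":16,"dy":35.4,"dz":0,"wx":0,"wy":0,"wz":1,"jaw":0},{"dx":16,"dy":35.4,"dz":0,"wx":0,"wy":0,"wz":1,"jaw":0},{"dx":16,"dy":35.4,"dz":0,"wx":0,"wy":0,"wz":1,"jaw":0},{"dx":16,"dy":35.4,"dz":0,"wx":0,"wy":0,"wz":1,"jaw":0}]' 10
```

```text
clock: 0.98
tool_pos: [0.3864, -0.1455, 0.2187]
ee_rot: [0.0, 0.796, 0.605, 0.0]
wrist_force: [1.1, -0.8, 0.1]
grip_width: 0.334
gripper_force: 0.0
```

```bash
python3 -m jog '[{"dx":16,"dy":35.4,"dz":0,"wx":0,"wy":0,"wz":1,"jaw":0},{"dx":16,"dy":35.4,"dz":0,"wx":0,"wy":0,"wz":1,"jaw":0},{"dx":16,"dy":35.4,"dz":0,"wx":0,"wy":0,"wz":0,"jaw":0},{"dx":16,"dy":35.4,"dz":0,"wx":0,"wy":0,"wz":0,"jaw":0},{"dx":16,"dy":35.4,"dz":0,"wx":0,"wy":0,"wz":0,"jaw":0},{"dx":16,"dy":35.4,"dz":0,"wx":0,"wy":0,"wz":0,"jaw":0},{"dx":16,"dy":35.4,"dz":0,"wx":0,"wy":0,"wz":0,"jaw":0},{"dx":16,"dy":35.4,"dz":0,"wx":0,"wy":0,"wz":0,"jaw":0},{"dx":16,"dy":35.4,"dz":0,"wx":0,"wy":0,"wz":0,"jaw":0},{"dx":16,"dy":35.4,"dz":0,"wx":0,"wy":0,"wz":0,"jaw":0}]'
cat >> h.py <<'E'
from scipy.spatial.transform import Rotation as Ro
o=np.array([.5582,.02537]); a=np.radians(-5.7); xv=np.array([np.cos(a),np.sin(a)]); yv=np.array([-xv[1],xv[0]])
def J(Q): Q=np.atleast_2d(Q); return np.c_[(Q[:,:2]-o)@xv,(Q[:,:2]-o)@yv]*1000
def wrist(name):
    s=arm.state(); c=arm.read_camera("wrist"); cv2.imwrite(f"pics/{name}.png",c["pixels"][...,::-1])
    q=s["ee_rot"]; R=Ro.from_quat([*q[1:],q[0]]).as_matrix()
    A=np.eye(4);A[:3,:3]=R;A[:3,3]=s["tool_pos"]; A=A@np.array(c["hand_eye"])
    c["R"]=A[:3,:3].T; c["t"]=-c["R"]@A[:3,3]
    print(s["clock"],"tcp jig",J(s["tool_pos"]).round(1),s["tool_pos"][2].round(4),"yaw tool y",np.degrees(np.arctan2(R[1,1],R[0,1])).round(2),"F",s["wrist_force"].round(2))
    return c
def show(c):
    W=cloud(c); hs=cv2.cvtColor(c["pixels"],cv2.COLOR_RGB2HSV); z=W[...,2]; h,S=hs[...,0],hs[...,1]
    q=J(W.reshape(-1,3)).reshape(480,640,2)
    red=((h<6)|(h>174))&(S>130); br=(h>=10)&(h<28)&(S>100); ins=(abs(q[...,0])<68)&(abs(q[...,1])<205)
    for n,m in(("stop",red&(z>.055)&(z<.07)),("strip",red&(z<.035)&(z>.01)&(q[...,0]>50)),("ribs",br&(z>.019)&(z<.03)&(q[...,0]>40)),("knob",br&(z>.062)&(z<.08)&(q[...,0]>35)),("tube",br&(z>.026)&(z<.034)&(q[...,0]<-10))):
        m=m&ins
        if m.sum()>15: print(n,m.sum(),np.percentile(q[m],[1,50,99],axis=0).round(1).tolist(),np.median(z[m]).round(4))
E
python3 - <<'E'
from h import *
c=wrist("w2"); show(c)
E
```

```text
clock: 1.82
tool_pos: [0.5464, 0.2087, 0.2183]
ee_rot: [-0.0, 0.741, 0.671, -0.0]
wrist_force: [1.1, -1.0, 0.2]
grip_width: 0.005
gripper_force: 0.0
1.8167 tcp jig [[-30.  181.3]] 0.2183 yaw tool y -5.7 F [ 1.11 -0.97  0.2 ]
stop 1401 [[-58.7, 124.6], [-30.6, 134.4], [-1.6, 141.9]] 0.0609
strip 96 [[58.3, 62.9], [61.4, 73.2], [63.8, 80.6]] 0.0238
ribs 180 [[41.4, 69.4], [50.5, 73.8], [58.9, 79.9]] 0.021
knob 252 [[42.3, 122.0], [49.7, 131.4], [56.3, 137.6]] 0.0674
tube 214 [[-34.1, -93.1], [-29.8, -73.6], [-23.4, -63.5]] 0.03
```

View pics/w2.png

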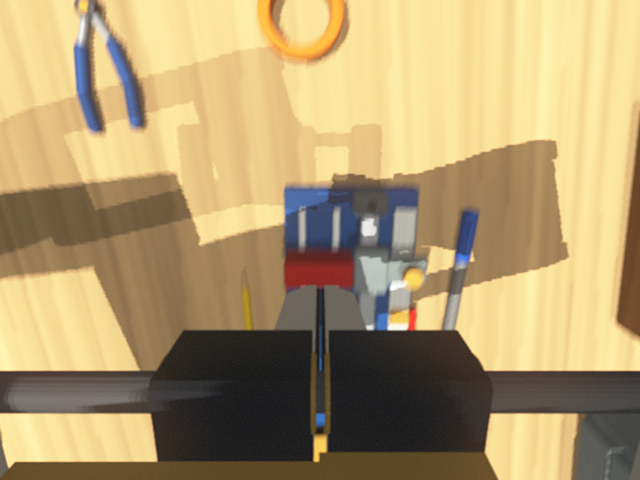

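The wrist view shows the tool centred over the channel, beyond the stop. The red stop is at pixel (320,268), the knob at (412,277) and the collar at (405,318). The stop's middle is at 130, the notch at ≈58.7, and the tool yaw matches the jig. I descend to z≈38 mm.

```bash
python3 -m jog '[{"dx":0,"dy":0,"dz":-30,"wx":0,"wy":0,"wz":0,"jaw":0},{"dx":0,"dy":0,"dz":-30,"wx":0,"wy":0,"wz":0,"jaw":0},{"dx":0,"dy":0,"dz":-30,"wx":0,"wy":0,"wz":0,"jaw":0},{"dx":0,"dy":0,"dz":-30,"wx":0,"wy":0,"wz":0,"jaw":0},{"dx":0,"dy":0,"dz":-30,"wx":0,"wy":0,"wz":0,"jaw":0},{"dx":0,"dy":0,"dz":-20,"wx":0,"wy":0,"wz":0,"jaw":0},{"dx":0,"dy":0,"dz":-10,"wx":0,"wy":0,"wz":0,"jaw":0},{"dx":-2,"dy":-20,"dz":0,"wx":0,"wy":0,"wz":0,"jaw":0},{"dx":-0.5,"dy":-5,"dz":0,"wx":0,"wy":0,"wz":0,"jaw":0},{"dx":0,"dy":0,"dz":0,"wx":0,"wy":0,"wz":0,"jaw":0}]'
python3 -m jog '[{"dx":-0.3,"dy":-3,"dz":0,"wx":0,"wy":0,"wz":0,"jaw":0},{"dx":-0.3,"dy":-3,"dz":0,"wx":0,"wy":0,"wz":0,"jaw":0},{"dx":-0.3,"dy":-3,"dz":0,"wx":0,"wy":0,"wz":0,"jaw":0},{"dx":-0.3,"dy":-3,"dz":0,"wx":0,"wy":0,"wz":0,"jaw":0},{"dx":-0.3,"dy":-3,"dz":0,"wx":0,"wy":0,"wz":0,"jaw":0},{"dx":-0.3,"dy":-3,"dz":0,"wx":0,"wy":0,"wz":0,"jaw":0},{"dx":-0.3,"dy":-3,"dz":0,"wx":0,"wy":0,"wz":0,"jaw":0},{"dx":-0.3,"dy":-3,"dz":0,"wx":0,"wy":0,"wz":0,"jaw":0},{"dx":-0.3,"dy":-3,"dz":0,"wx":0,"wy":0,"wz":0,"jaw":0},{"dx":-0.3,"dy":-3,"dz":0,"wx":0,"wy":0,"wz":0,"jaw":0}]'
python3 - <<'E'
from h import *
c=wrist("w3"); show(c)
E
```

```text
clock: 2.7
tool_pos: [0.5441, 0.1806, 0.0392]
ee_rot: [0.0, 0.742, 0.67, 0.0]
wrist_force: [0.7, -0.7, -0.4]
grip_width: 0.001
gripper_force: 0.0
clock: 3.53
tool_pos: [0.5407, 0.1513, 0.0386]
ee_rot: [-0.0, 0.742, 0.671, -0.0]
wrist_force: [1.2, 1.2, 2.5]
grip_width: 0.003
gripper_force: 1.1
3.5333 tcp jig [[-30.  123.6]] 0.0386 yaw tool y -5.72 F [1.16 1.19 2.53]
stop 41 [[-28.9, 104.9], [-28.9, 109.1], [-28.5, 114.1]] 0.0608
strip 45 [[61.5, 37.7], [62.2, 45.3], [63.1, 52.3]] 0.0242
ribs 22 [[62.7, 37.1], [63.2, 46.0], [63.6, 52.8]] 0.0242
knob 299 [[41.3, 105.8], [47.0, 109.0], [53.5, 110.3]] 0.0651
```

```bash
python3 -m jog '[{"dx":-0.2,"dy":-2,"dz":0,"wx":0,"wy":0,"wz":0,"jaw":0},{"dx":-0.2,"dy":-2,"dz":0,"wx":0,"wy":0,"wz":0,"jaw":0},{"dx":-0.2,"dy":-2,"dz":0,"wx":0,"wy":0,"wz":0,"jaw":0},{"dx":-0.2,"dy":-2,"dz":0,"wx":0,"wy":0,"wz":0,"jaw":0},{"dx":-0.2,"dy":-2,"dz":0,"wx":0,"wy":0,"wz":0,"jaw":0},{"dx":-0.2,"dy":-2,"dz":0,"wx":0,"wy":0,"wz":0,"jaw":0},{"dx":-0.2,"dy":-2,"dz":0,"wx":0,"wy":0,"wz":0,"jaw":0},{"dx":-0.2,"dy":-2,"dz":0,"wx":0,"wy":0,"wz":0,"jaw":0},{"dx":-0.2,"dy":-2,"dz":0,"wx":0,"wy":0,"wz":0,"jaw":0},{"dx":-0.2,"dy":-2,"dz":0,"wx":0,"wy":0,"wz":0,"jaw":0}]'
python3 - <<'E'
from h import *
c=arm.read_camera("top"); show(c)
c=arm.read_camera("scene"); show(c); print(J(arm.state()["tool_pos"]))
E
```

```text
clock: 4.42
tool_pos: [0.5384, 0.1315, 0.0385]
ee_rot: [-0.0, 0.741, 0.671, -0.0]
wrist_force: [1.0, 1.8, -0.8]
grip_width: 0.007
gripper_force: 1.0
stop 63 [[-59.5, 70.0], [-32.5, 72.8], [-4.6, 75.4]] 0.0616
strip 19 [[59.4, 39.9], [60.9, 57.7], [62.6, 71.0]] 0.0247
ribs 70 [[40.4, 38.7], [50.6, 50.2], [65.4, 71.4]] 0.0234
knob 16 [[42.7, 74.8], [49.5, 77.8], [55.6, 80.4]] 0.0678
tube 264 [[-41.3, -141.9], [-31.9, -101.9], [-22.5, -65.2]] 0.0304
strip 73 [[58.8, 38.1], [61.8, 57.8], [63.4, 79.4]] 0.0209
ribs 46 [[41.7, 40.8], [50.6, 50.1], [57.3, 77.0]] 0.0236
knob 49 [[41.5, 74.5], [50.1, 82.8], [55.5, 89.6]] 0.0678
tube 217 [[-42.9, -141.4], [-31.9, -102.2], [-23.2, -63.8]] 0.0307
[[-30.16415871 103.2539566 ]]
```

The stop's middle is at about 82 and the ramp is beginning. I go on at 1 mm per row.

```bash
python3 -m jog '[{"dx":-0.1,"dy":-1,"dz":0,"wx":0,"wy":0,"wz":0,"jaw":0},{"dx":-0.1,"dy":-1,"dz":0,"wx":0,"wy":0,"wz":0,"jaw":0},{"dx":-0.1,"dy":-1,"dz":0,"wx":0,"wy":0,"wz":0,"jaw":0},{"dx":-0.1,"dy":-1,"dz":0,"wx":0,"wy":0,"wz":0,"jaw":0},{"dx":-0.1,"dy":-1,"dz":0,"wx":0,"wy":0,"wz":0,"jaw":0},{"dx":-0.1,"dy":-1,"dz":0,"wx":0,"wy":0,"wz":0,"jaw":0},{"dx":-0.1,"dy":-1,"dz":0,"wx":0,"wy":0,"wz":0,"jaw":0},{"dx":-0.1,"dy":-1,"dz":0,"wx":0,"wy":0,"wz":0,"jaw":0},{"dx":-0.1,"dy":-1,"dz":0,"wx":0,"wy":0,"wz":0,"jaw":0},{"dx":-0.1,"dy":-1,"dz":0,"wx":0,"wy":0,"wz":0,"jaw":0}]'
python3 -m jog '[{"dx":-0.1,"dy":-1,"dz":0,"wx":0,"wy":0,"wz":0,"jaw":0},{"dx":-0.1,"dy":-1,"dz":0,"wx":0,"wy":0,"wz":0,"jaw":0},{"dx":-0.1,"dy":-1,"dz":0,"wx":0,"wy":0,"wz":0,"jaw":0},{"dx":0,"dy":0,"dz":0,"wx":0,"wy":0,"wz":0,"jaw":0},{"dx":0,"dy":0,"dz":0,"wx":0,"wy":0,"wz":0,"jaw":0},{"dx":0,"dy":0,"dz":0,"wx":0,"wy":0,"wz":0,"jaw":0},{"dx":0,"dy":0,"dz":0,"wx":0,"wy":0,"wz":0,"jaw":0},{"dx":0,"dy":0,"dz":0,"wx":0,"wy":0,"wz":0,"jaw":0},{"dx":0,"dy":0,"dz":0,"wx":0,"wy":0,"wz":0,"jaw":0},{"dx":0,"dy":0,"dz":0,"wx":0,"wy":0,"wz":0,"jaw":0}]'
python3 - <<'E'
from h import *
for n in("scene","wrist"):
    c=wrist("w4") if n=="wrist" else arm.read_camera(n); show(c)
E
```

```text
clock: 5.35
tool_pos: [0.5375, 0.1217, 0.0386]
ee_rot: [-0.0, 0.741, 0.671, -0.0]
wrist_force: [-0.2, 4.2, -1.0]
grip_width: 0.008
gripper_force: 2.3
clock: 6.18
tool_pos: [0.5376, 0.1185, 0.0387]
ee_rot: [0.0, 0.741, 0.671, 0.0]
wrist_force: [-0.5, 0.6, -0.2]
grip_width: 0.004
gripper_force: 0.0
strip 77 [[59.3, 37.7], [61.5, 60.2], [63.4, 79.7]] 0.021
ribs 44 [[41.7, 39.7], [52.3, 48.2], [58.4, 78.3]] 0.0232
knob 53 [[41.9, 60.9], [51.4, 69.4], [56.3, 76.0]] 0.0733
tube 225 [[-41.9, -141.0], [-31.1, -102.3], [-23.1, -64.4]] 0.0305
6.2333 tcp jig [[-29.9  90.7]] 0.0387 yaw tool y -5.72 F [-0.27  0.71  0.02]
stop 42 [[-28.8, 71.4], [-28.8, 76.0], [-28.4, 80.4]] 0.0606
strip 314 [[57.6, 71.0], [59.8, 77.1], [63.2, 80.6]] 0.0233
ribs 556 [[40.2, 70.2], [48.7, 73.8], [63.7, 79.1]] 0.0208
knob 199 [[41.9, 72.8], [46.7, 75.7], [52.6, 76.7]] 0.0655
```

The knob is raised 5 mm and sits at 68.5, so the plunger is right on the crest. A small nudge should do it.

```bash
python3 -m jog '[{"dx":-0.1,"dy":-1,"dz":0,"wx":0,"wy":0,"wz":0,"jaw":0},{"dx":-0.1,"dy":-1,"dz":0,"wx":0,"wy":0,"wz":0,"jaw":0},{"dx":-0.1,"dy":-1,"dz":0,"wx":0,"wy":0,"wz":0,"jaw":0},{"dx":0,"dy":0,"dz":0,"wx":0,"wy":0,"wz":0,"jaw":0},{"dx":0,"dy":0,"dz":0,"wx":0,"wy":0,"wz":0,"jaw":0},{"dx":0,"dy":0,"dz":0,"wx":0,"wy":0,"wz":0,"jaw":0},{"dx":0,"dy":0,"dz":0,"wx":0,"wy":0,"wz":0,"jaw":0},{"dx":0,"dy":0,"dz":0,"wx":0,"wy":0,"wz":0,"jaw":0},{"dx":0,"dy":0,"dz":0,"wx":0,"wy":0,"wz":0,"jaw":0},{"dx":0,"dy":0,"dz":0,"wx":0,"wy":0,"wz":0,"jaw":0}]'
python3 - <<'E'
from h import *
for n in("scene","wrist"):
    c=wrist("w4") if n=="wrist" else arm.read_camera(n); show(c)
E
```

```text
clock: 7.12
tool_pos: [0.5371, 0.1157, 0.0387]
ee_rot: [0.0, 0.741, 0.671, -0.0]
wrist_force: [-0.2, 0.1, 0.4]
grip_width: 0.004
gripper_force: 0.0
strip 77 [[58.8, 38.3], [61.6, 59.4], [64.0, 79.1]] 0.022
ribs 44 [[41.0, 39.8], [52.0, 64.1], [57.9, 78.4]] 0.0226
knob 52 [[42.6, 59.5], [50.9, 66.2], [55.4, 74.0]] 0.0731
tube 227 [[-42.4, -141.8], [-31.3, -101.8], [-23.3, -64.0]] 0.0305
7.1667 tcp jig [[-30.   87.7]] 0.0387 yaw tool y -5.72 F [-0.34  1.05  0.73]
stop 40 [[-28.9, 68.2], [-28.9, 73.3], [-28.5, 77.4]] 0.0607
strip 380 [[57.6, 68.2], [59.8, 76.0], [63.2, 80.6]] 0.0235
ribs 769 [[40.1, 67.8], [48.9, 72.7], [63.6, 79.0]] 0.0216
knob 195 [[41.8, 57.3], [46.9, 72.6], [52.2, 73.9]] 0.0651
```

```bash
python3 -m jog '[{"dx":-0.1,"dy":-1,"dz":0,"wx":0,"wy":0,"wz":0,"jaw":0},{"dx":-0.1,"dy":-1,"dz":0,"wx":0,"wy":0,"wz":0,"jaw":0},{"dx":-0.1,"dy":-0.5,"dz":0,"wx":0,"wy":0,"wz":0,"jaw":0},{"dx":0,"dy":0,"dz":0,"wx":0,"wy":0,"wz":0,"jaw":0},{"dx":0,"dy":0,"dz":0,"wx":0,"wy":0,"wz":0,"jaw":0},{"dx":0,"dy":0,"dz":0,"wx":0,"wy":0,"wz":0,"jaw":0},{"dx":0,"dy":0,"dz":0,"wx":0,"wy":0,"wz":0,"jaw":0},{"dx":0,"dy":0,"dz":0,"wx":0,"wy":0,"wz":0,"jaw":0},{"dx":0,"dy":0,"dz":0,"wx":0,"wy":0,"wz":0,"jaw":0},{"dx":0,"dy":0,"dz":0,"wx":0,"wy":0,"wz":0,"jaw":0}]'
python3 - <<'E'
from h import *
for n in("scene","wrist"):
    c=wrist("w4") if n=="wrist" else arm.read_camera(n); show(c)
E
```

```text
clock: 8.05
tool_pos: [0.5368, 0.1132, 0.0386]
ee_rot: [-0.0, 0.741, 0.671, -0.0]
wrist_force: [-0.7, 0.2, -0.9]
grip_width: 0.005
gripper_force: 0.0
strip 76 [[58.0, 37.5], [61.4, 59.7], [63.4, 79.6]] 0.0214
ribs 47 [[41.0, 43.5], [50.9, 70.9], [57.9, 78.1]] 0.0239
knob 47 [[42.3, 51.7], [49.5, 59.3], [55.3, 66.8]] 0.0682
tube 222 [[-42.1, -141.6], [-31.4, -100.7], [-23.3, -64.2]] 0.0308
8.1 tcp jig [[-30.   85.2]] 0.0386 yaw tool y -5.72 F [0.17 1.07 0.3 ]
stop 29 [[-29.0, 65.8], [-29.0, 69.2], [-28.5, 71.1]] 0.0604
strip 537 [[57.5, 59.7], [59.9, 73.0], [63.1, 80.6]] 0.0236
ribs 1030 [[40.1, 63.8], [48.9, 71.1], [63.4, 78.5]] 0.0223
```

It has clicked in: the knob is back down to 68 mm and level with the notch at 59. Next I back off, rise, and move over to behind the tube.

```bash
python3 -m jog '[{"dx":0.5,"dy":5,"dz":0,"wx":0,"wy":0,"wz":0,"jaw":0},{"dx":0.5,"dy":5,"dz":0,"wx":0,"wy":0,"wz":0,"jaw":0},{"dx":0,"dy":0,"dz":10,"wx":0,"wy":0,"wz":0,"jaw":0},{"dx":0,"dy":0,"dz":30,"wx":0,"wy":0,"wz":0,"jaw":0},{"dx":0,"dy":0,"dz":30,"wx":0,"wy":0,"wz":0,"jaw":0},{"dx":0,"dy":0,"dz":30,"wx":0,"wy":0,"wz":0,"jaw":0},{"dx":0,"dy":0,"dz":10,"wx":0,"wy":0,"wz":0,"jaw":0},{"dx":-3.4,"dy":-34.2,"dz":0,"wx":0,"wy":0,"wz":0,"jaw":0},{"dx":-3.4,"dy":-34.2,"dz":0,"wx":0,"wy":0,"wz":0,"jaw":0},{"dx":-3.4,"dy":-34.2,"dz":0,"wx":0,"wy":0,"wz":0,"jaw":0}]'
python3 -m jog '[{"dx":-3.4,"dy":-34.2,"dz":0,"wx":0,"wy":0,"wz":0,"jaw":0},{"dx":-3.4,"dy":-34.2,"dz":0,"wx":0,"wy":0,"wz":0,"jaw":0},{"dx":-3.4,"dy":-34.2,"dz":0,"wx":0,"wy":0,"wz":0,"jaw":0},{"dx":-3.4,"dy":-34.2,"dz":0,"wx":0,"wy":0,"wz":0,"jaw":0},{"dx":-4.4,"dy":-34.2,"dz":0,"wx":0,"wy":0,"wz":0,"jaw":0},{"dx":0,"dy":0,"dz":0,"wx":0,"wy":0,"wz":0,"jaw":0},{"dx":0,"dy":0,"dz":0,"wx":0,"wy":0,"wz":0,"jaw":0},{"dx":0,"dy":0,"dz":0,"wx":0,"wy":0,"wz":0,"jaw":0},{"dx":0,"dy":0,"dz":0,"wx":0,"wy":0,"wz":0,"jaw":0},{"dx":0,"dy":0,"dz":0,"wx":0,"wy":0,"wz":0,"jaw":0}]'
python3 - <<'E'
from h import *
c=wrist("w5"); show(c); c=arm.read_camera("scene"); show(c)
E
```

```text
clock: 8.98
tool_pos: [0.5273, 0.0202, 0.1491]
ee_rot: [0.0, 0.741, 0.672, 0.0]
wrist_force: [-0.3, 0.7, 0.5]
grip_width: 0.008
gripper_force: 0.0
clock: 9.82
tool_pos: [0.5097, -0.1489, 0.1486]
ee_rot: [-0.0, 0.741, 0.672, 0.0]
wrist_force: [0.5, 0.2, 0.0]
grip_width: 0.003
gripper_force: 0.0
9.8167 tcp jig [[ -31.  -178.3]] 0.1486 yaw tool y -5.61 F [0.47 0.2  0.03]
tube 3415 [[-42.7, -143.2], [-33.4, -101.9], [-23.8, -65.5]] 0.03
stop 248 [[-57.5, 47.9], [-28.5, 60.4], [-2.5, 71.3]] 0.0615
strip 78 [[57.6, 38.0], [61.6, 59.2], [63.7, 79.4]] 0.0215
ribs 47 [[41.2, 41.0], [51.2, 71.0], [58.1, 77.6]] 0.0232
knob 50 [[40.5, 51.8], [49.2, 59.4], [56.1, 66.6]] 0.0682
tube 221 [[-43.3, -142.0], [-32.1, -103.0], [-22.3, -63.7]] 0.0305
```

View pics/w5.png

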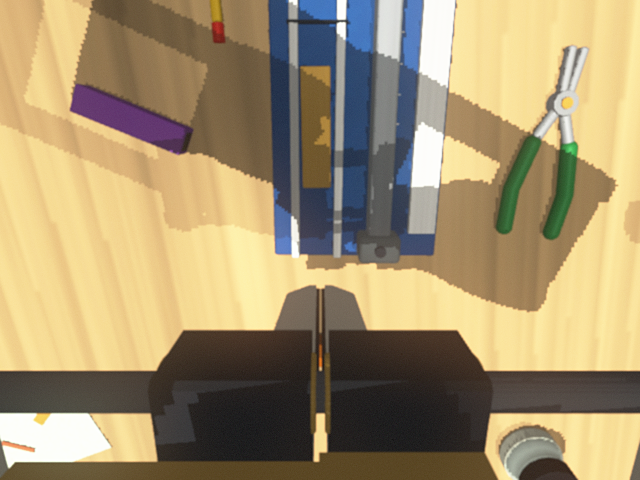

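The view shows the tube at (316,127) in the channel, 35 mm ahead of the fingertips and slightly towards the -x wall. The pliers at (545,150) are clear. I descend and start the push.

```bash
python3 -m jog '[{"dx":-1,"dy":0,"dz":-30,"wx":0,"wy":0,"wz":0,"jaw":0},{"dx":0,"dy":0,"dz":-30,"wx":0,"wy":0,"wz":0,"jaw":0},{"dx":0,"dy":0,"dz":-30,"wx":0,"wy":0,"wz":0,"jaw":0},{"dx":0,"dy":0,"dz":-20,"wx":0,"wy":0,"wz":0,"jaw":0},{"dx":0,"dy":0,"dz":-10,"wx":0,"wy":0,"wz":0,"jaw":0},{"dx":0,"dy":0,"dz":-4.5,"wx":0,"wy":0,"wz":0,"jaw":0},{"dx":0,"dy":0,"dz":0,"wx":0,"wy":0,"wz":0,"jaw":0},{"dx":1,"dy":10,"dz":0,"wx":0,"wy":0,"wz":0,"jaw":0},{"dx":0.6,"dy":6,"dz":0,"wx":0,"wy":0,"wz":0,"jaw":0},{"dx":0.3,"dy":3,"dz":0,"wx":0,"wy":0,"wz":0,"jaw":0}]'
python3 -m jog '[{"dx":0.3,"dy":3,"dz":0,"wx":0,"wy":0,"wz":0,"jaw":0},{"dx":0.3,"dy":3,"dz":0,"wx":0,"wy":0,"wz":0,"jaw":0},{"dx":0.3,"dy":3,"dz":0,"wx":0,"wy":0,"wz":0,"jaw":0},{"dx":0.3,"dy":3,"dz":0,"wx":0,"wy":0,"wz":0,"jaw":0},{"dx":0.3,"dy":3,"dz":0,"wx":0,"wy":0,"wz":0,"jaw":0},{"dx":0.3,"dy":3,"dz":0,"wx":0,"wy":0,"wz":0,"jaw":0},{"dx":0.3,"dy":3,"dz":0,"wx":0,"wy":0,"wz":0,"jaw":0},{"dx":0.3,"dy":3,"dz":0,"wx":0,"wy":0,"wz":0,"jaw":0},{"dx":0.3,"dy":3,"dz":0,"wx":0,"wy":0,"wz":0,"jaw":0},{"dx":0.3,"dy":3,"dz":0,"wx":0,"wy":0,"wz":0,"jaw":0}]'
python3 - <<'E'
from h import *
c=wrist("w6"); show(c); c=arm.read_camera("scene"); show(c)
E
```

```text
clock: 10.75
tool_pos: [0.5113, -0.1305, 0.0254]
ee_rot: [0.001, 0.741, 0.671, 0.001]
wrist_force: [-0.3, -1.0, 0.5]
grip_width: 0.002
gripper_force: 0.0
clock: 11.58
tool_pos: [0.5136, -0.1012, 0.0242]
ee_rot: [0.0, 0.742, 0.671, -0.0]
wrist_force: [-0.2, -2.2, 1.2]
grip_width: 0.001
gripper_force: 0.9
11.5833 tcp jig [[ -31.8 -130.4]] 0.0242 yaw tool y -5.72 F [-0.19 -2.17  1.23]
tube 9596 [[-42.5, -120.2], [-33.0, -77.5], [-23.4, -42.6]] 0.03
stop 239 [[-56.5, 49.0], [-26.6, 61.2], [-2.3, 71.5]] 0.0615
strip 75 [[58.2, 38.6], [61.5, 58.5], [64.0, 78.0]] 0.0213
ribs 44 [[40.3, 41.6], [49.8, 70.4], [57.8, 77.2]] 0.0233
knob 49 [[40.8, 51.7], [49.2, 59.0], [55.6, 66.7]] 0.0682
tube 226 [[-41.9, -118.2], [-31.2, -78.8], [-22.7, -39.7]] 0.0308
```

```bash
python3 -m jog '[{"dx":0.3,"dy":3,"dz":0,"wx":0,"wy":0,"wz":0,"jaw":0},{"dx":0.3,"dy":3,"dz":0,"wx":0,"wy":0,"wz":0,"jaw":0},{"dx":0.3,"dy":3,"dz":0,"wx":0,"wy":0,"wz":0,"jaw":0},{"dx":0.3,"dy":3,"dz":0,"wx":0,"wy":0,"wz":0,"jaw":0},{"dx":0.3,"dy":3,"dz":0,"wx":0,"wy":0,"wz":0,"jaw":0},{"dx":0.3,"dy":3,"dz":0,"wx":0,"wy":0,"wz":0,"jaw":0},{"dx":0.3,"dy":3,"dz":0,"wx":0,"wy":0,"wz":0,"jaw":0},{"dx":0.3,"dy":3,"dz":0,"wx":0,"wy":0,"wz":0,"jaw":0},{"dx":0.3,"dy":3,"dz":0,"wx":0,"wy":0,"wz":0,"jaw":0},{"dx":0.3,"dy":3,"dz":0,"wx":0,"wy":0,"wz":0,"jaw":0}]'
python3 -m jog '[{"dx":0.3,"dy":3,"dz":0,"wx":0,"wy":0,"wz":0,"jaw":0},{"dx":0.3,"dy":3,"dz":0,"wx":0,"wy":0,"wz":0,"jaw":0},{"dx":0.3,"dy":3,"dz":0,"wx":0,"wy":0,"wz":0,"jaw":0},{"dx":0.3,"dy":3,"dz":0,"wx":0,"wy":0,"wz":0,"jaw":0},{"dx":0.3,"dy":3,"dz":0,"wx":0,"wy":0,"wz":0,"jaw":0},{"dx":0.3,"dy":3,"dz":0,"wx":0,"wy":0,"wz":0,"jaw":0},{"dx":0.3,"dy":3,"dz":0,"wx":0,"wy":0,"wz":0,"jaw":0},{"dx":0.3,"dy":3,"dz":0,"wx":0,"wy":0,"wz":0,"jaw":0},{"dx":0.3,"dy":3,"dz":0,"wx":0,"wy":0,"wz":0,"jaw":0},{"dx":0.3,"dy":3,"dz":0,"wx":0,"wy":0,"wz":0,"jaw":0}]'
python3 - <<'E'
from h import *
c=wrist("w7"); show(c); c=arm.read_camera("scene"); show(c)
E
```

```text
clock: 12.52
tool_pos: [0.5165, -0.0711, 0.0242]
ee_rot: [-0.0, 0.741, 0.671, 0.0]
wrist_force: [0.8, -0.4, -0.2]
grip_width: 0.003
gripper_force: 0.3
clock: 13.35
tool_pos: [0.5195, -0.0412, 0.0241]
ee_rot: [-0.0, 0.741, 0.671, -0.0]
wrist_force: [-0.1, -1.1, -0.1]
grip_width: 0.003
gripper_force: 0.3
13.35 tcp jig [[-31.9 -70. ]] 0.0241 yaw tool y -5.72 F [-0.09 -1.07 -0.12]
strip 781 [[57.1, 36.4], [59.3, 42.8], [63.0, 50.6]] 0.0237
ribs 1751 [[40.2, 36.4], [48.9, 44.9], [62.8, 50.5]] 0.022
tube 9579 [[-42.4, -59.6], [-32.8, -17.1], [-23.3, 17.8]] 0.03
stop 247 [[-57.3, 48.4], [-27.4, 60.7], [-2.6, 71.3]] 0.0616
strip 77 [[58.1, 37.6], [61.2, 58.7], [63.7, 79.4]] 0.0225
ribs 46 [[40.2, 41.4], [50.3, 71.2], [56.6, 77.7]] 0.0232
knob 50 [[40.4, 51.0], [48.6, 59.2], [55.8, 66.4]] 0.0677
tube 249 [[-42.5, -58.9], [-31.6, -18.8], [-22.4, 19.8]] 0.0306
```

```bash
python3 -m jog '[{"dx":0.2,"dy":2,"dz":0,"wx":0,"wy":0,"wz":0,"jaw":0},{"dx":0.2,"dy":2,"dz":0,"wx":0,"wy":0,"wz":0,"jaw":0},{"dx":0.2,"dy":2,"dz":0,"wx":0,"wy":0,"wz":0,"jaw":0},{"dx":0.2,"dy":2,"dz":0,"wx":0,"wy":0,"wz":0,"jaw":0},{"dx":0.2,"dy":2,"dz":0,"wx":0,"wy":0,"wz":0,"jaw":0},{"dx":0.2,"dy":2,"dz":0,"wx":0,"wy":0,"wz":0,"jaw":0},{"dx":0.2,"dy":2,"dz":0,"wx":0,"wy":0,"wz":0,"jaw":0},{"dx":0.2,"dy":2,"dz":0,"wx":0,"wy":0,"wz":0,"jaw":0},{"dx":0.2,"dy":2,"dz":0,"wx":0,"wy":0,"wz":0,"jaw":0},{"dx":0.2,"dy":2,"dz":0,"wx":0,"wy":0,"wz":0,"jaw":0}]'
python3 - <<'E'
from h import *
c=wrist("w8"); show(c); W=cloud(c);q=J(W.reshape(-1,3)).reshape(480,640,2)
# height profile along channel centre line
hs=cv2.cvtColor(c["pixels"],cv2.COLOR_RGB2HSV)
m=(abs(q[...,0]+30)<6)&(q[...,1]>15)&(q[...,1]<75)
for b in range(16,72,2):
    k=m&(abs(q[...,1]-b)<1)
    if k.any(): print(b,(np.percentile(W[k][:,2],[10,50,90])*1000).round(0),np.median(hs[k],0),end='; ')
E
```

```text
clock: 14.28
tool_pos: [0.5216, -0.0213, 0.0242]
ee_rot: [0.0, 0.741, 0.671, -0.0]
wrist_force: [0.2, -1.1, -0.2]
grip_width: 0.007
gripper_force: 0.5
14.2833 tcp jig [[-31.8 -50.1]] 0.0242 yaw tool y -5.72 F [ 0.22 -1.12 -0.18]
stop 11643 [[-60.5, 46.6], [-31.7, 53.6], [-3.1, 60.8]] 0.0609
strip 581 [[57.1, 36.8], [59.3, 42.1], [63.0, 48.3]] 0.0238
ribs 1181 [[40.4, 36.4], [49.2, 43.9], [63.3, 48.5]] 0.0217
knob 2347 [[39.4, 50.2], [46.0, 55.1], [55.3, 59.5]] 0.0676
tube 9574 [[-42.4, -39.6], [-32.8, 2.9], [-23.3, 37.8]] 0.03
16 [29. 30. 31.] [ 19. 150. 123.]; 18 [29. 30. 31.] [ 19. 149. 124.]; 20 [29. 30. 31.] [ 19. 149. 125.]; 22 [29. 30. 31.] [ 19. 147. 126.]; 24 [29. 30. 31.] [ 19. 147. 126.]; 26 [29. 30. 31.] [ 19. 146. 127.]; 28 [29. 30. 31.] [ 19. 146. 128.]; 30 [29. 30. 31.] [ 18. 147. 128.]; 32 [29. 30. 31.] [ 20. 157. 236.]; 34 [29. 30. 31.] [ 23. 157. 248.]; 36 [29. 30. 31.] [ 23. 156. 248.]; 38 [27. 30. 30.] [ 22. 159. 247.]; 40 [11. 12. 13.] [114.  90. 104.]; 42 [11. 12. 13.] [116.  85.  84.]; 44 [11. 12. 13.] [118.   82.5  84.5]; 46 [12. 42. 58.] [  2. 170. 100.]; 48 [12. 60. 61.] [  1. 202. 193.]; 50 [60. 61. 62.] [  1. 206. 247.]; 52 [60. 61. 62.] [  2. 207. 247.]; 54 [60. 61. 62.] [  2. 208. 247.]; 56 [60. 61. 62.] [  1. 208. 246.]; 58 [60. 61. 62.] [  1. 208. 246.]; 60 [60. 61. 62.] [  1. 208. 246.]; 62 [59. 60. 60.] [  1.5 210.  245.5];
```

View pics/w8.png

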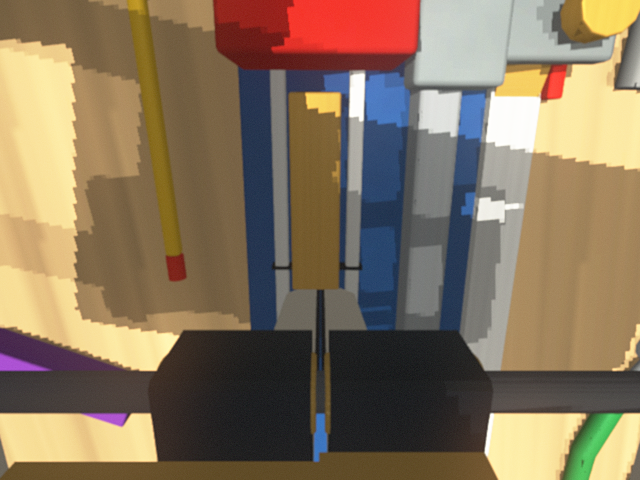

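The view shows the tube's front end at row 93 and the stop's face edge at row 68, a gap of about 7.5 mm. The tube is square in the channel. I push 5 mm more, slowly, and measure again.

```bash
python3 -m jog '[{"dx":0.1,"dy":1,"dz":0,"wx":0,"wy":0,"wz":0,"jaw":0},{"dx":0.1,"dy":1,"dz":0,"wx":0,"wy":0,"wz":0,"jaw":0},{"dx":0.1,"dy":1,"dz":0,"wx":0,"wy":0,"wz":0,"jaw":0},{"dx":0.1,"dy":1,"dz":0,"wx":0,"wy":0,"wz":0,"jaw":0},{"dx":0.1,"dy":1,"dz":0,"wx":0,"wy":0,"wz":0,"jaw":0},{"dx":0.05,"dy":0.5,"dz":0,"wx":0,"wy":0,"wz":0,"jaw":0},{"dx":0,"dy":0,"dz":0,"wx":0,"wy":0,"wz":0,"jaw":0},{"dx":0,"dy":0,"dz":0,"wx":0,"wy":0,"wz":0,"jaw":0},{"dx":0,"dy":0,"dz":0,"wx":0,"wy":0,"wz":0,"jaw":0},{"dx":0,"dy":0,"dz":0,"wx":0,"wy":0,"wz":0,"jaw":0}]'
cat >> h.py <<'E'
def gap(c):
    W=cloud(c);q=J(W.reshape(-1,3)).reshape(480,640,2);z=W[...,2]
    m=(abs(q[...,0]+32)<6)
    t=q[m&(abs(z-.03)<.0025)&(q[...,1]<50)&(q[...,1]>-30)][:,1]; s=q[m&(abs(z-.061)<.0025)&(q[...,1]>30)][:,1]
    print("tube front",np.percentile(t,99.5).round(1),"stop face",np.percentile(s,.5).round(1))
E
python3 - <<'E'
from h import *
c=wrist("w9"); show(c); gap(c)
E
```

```text
clock: 15.17
tool_pos: [0.5219, -0.0158, 0.0241]
ee_rot: [-0.0, 0.742, 0.671, -0.0]
wrist_force: [-0.6, -0.4, 0.0]
grip_width: 0.006
gripper_force: 0.0
15.1667 tcp jig [[-32.  -44.6]] 0.0241 yaw tool y -5.72 F [-0.56 -0.43  0.04]
stop 15413 [[-60.6, 46.7], [-31.8, 56.6], [-3.1, 66.2]] 0.0609
strip 535 [[57.0, 36.7], [59.4, 41.8], [62.8, 47.6]] 0.0237
ribs 1045 [[40.7, 36.3], [49.3, 43.5], [63.2, 47.7]] 0.0215
knob 3597 [[39.6, 50.3], [46.4, 57.7], [55.6, 64.5]] 0.0677
tube 9619 [[-42.5, -34.1], [-32.9, 8.5], [-23.3, 43.5]] 0.03
tube front 46.6 stop face 46.7
```

About 2 mm remain. I continue in 0.3 mm steps and watch the force.

```bash
python3 -m jog '[{"dx":0.03,"dy":0.3,"dz":0,"wx":0,"wy":0,"wz":0,"jaw":0},{"dx":0.03,"dy":0.3,"dz":0,"wx":0,"wy":0,"wz":0,"jaw":0},{"dx":0.03,"dy":0.3,"dz":0,"wx":0,"wy":0,"wz":0,"jaw":0},{"dx":0.03,"dy":0.3,"dz":0,"wx":0,"wy":0,"wz":0,"jaw":0},{"dx":0.03,"dy":0.3,"dz":0,"wx":0,"wy":0,"wz":0,"jaw":0},{"dx":0,"dy":0,"dz":0,"wx":0,"wy":0,"wz":0,"jaw":0},{"dx":0,"dy":0,"dz":0,"wx":0,"wy":0,"wz":0,"jaw":0},{"dx":0,"dy":0,"dz":0,"wx":0,"wy":0,"wz":0,"jaw":0},{"dx":0,"dy":0,"dz":0,"wx":0,"wy":0,"wz":0,"jaw":0},{"dx":0,"dy":0,"dz":0,"wx":0,"wy":0,"wz":0,"jaw":0}]'
python3 - <<'E'
from h import *
c=wrist("w10"); show(c); cv2.imwrite("pics/w10c.png",cv2.resize(c["pixels"][0:200,180:640,::-1],None,fx=1.7,fy=1.7))
E
```

```text
clock: 16.05
tool_pos: [0.5222, -0.0144, 0.0242]
ee_rot: [0.0, 0.742, 0.671, 0.0]
wrist_force: [-0.3, 0.4, -0.2]
grip_width: 0.005
gripper_force: 0.0
16.05 tcp jig [[-31.8 -43.1]] 0.0242 yaw tool y -5.72 F [-0.31  0.42 -0.23]
stop 16380 [[-60.6, 46.7], [-31.7, 57.4], [-3.0, 67.7]] 0.0609
strip 609 [[57.2, 36.9], [59.3, 42.6], [63.0, 78.3]] 0.0237
ribs 1066 [[40.8, 36.4], [49.5, 43.8], [63.4, 78.2]] 0.0213
knob 3747 [[39.6, 50.4], [46.4, 58.0], [55.7, 65.7]] 0.0677
tube 9611 [[-42.4, -32.8], [-32.8, 9.9], [-23.2, 44.9]] 0.03
```

View pics/w10c.png

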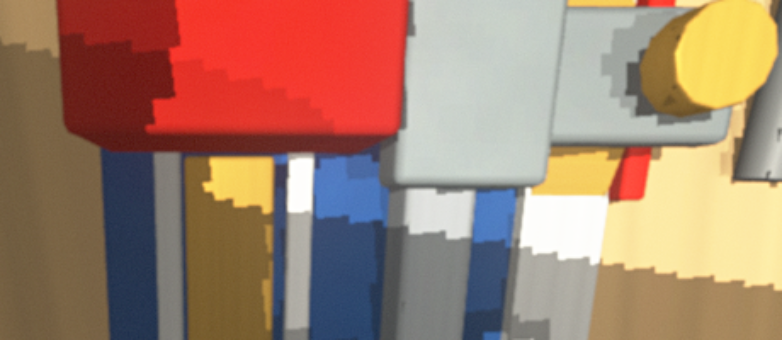

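The tube's end (crop row 157) now almost touches the block's lower edge (row 152). A little more is needed to make contact.

```bash
python3 -m jog '[{"dx":0.02,"dy":0.2,"dz":0,"wx":0,"wy":0,"wz":0,"jaw":0},{"dx":0.02,"dy":0.2,"dz":0,"wx":0,"wy":0,"wz":0,"jaw":0},{"dx":0.02,"dy":0.2,"dz":0,"wx":0,"wy":0,"wz":0,"jaw":0},{"dx":0.02,"dy":0.2,"dz":0,"wx":0,"wy":0,"wz":0,"jaw":0},{"dx":0,"dy":0,"dz":0,"wx":0,"wy":0,"wz":0,"jaw":0},{"dx":0,"dy":0,"dz":0,"wx":0,"wy":0,"wz":0,"jaw":0},{"dx":0,"dy":0,"dz":0,"wx":0,"wy":0,"wz":0,"jaw":0},{"dx":0,"dy":0,"dz":0,"wx":0,"wy":0,"wz":0,"jaw":0},{"dx":0,"dy":0,"dz":0,"wx":0,"wy":0,"wz":0,"jaw":0},{"dx":0,"dy":0,"dz":0,"wx":0,"wy":0,"wz":0,"jaw":0}]'
python3 - <<'E'
from h import *
c=wrist("w11"); show(c)
E
```

```text
clock: 16.93
tool_pos: [0.5223, -0.0137, 0.0242]
ee_rot: [0.0, 0.741, 0.671, 0.0]
wrist_force: [0.4, -1.5, 0.5]
grip_width: 0.007
gripper_force: 0.5
16.9333 tcp jig [[-31.8 -42.4]] 0.0242 yaw tool y -5.72 F [ 0.42 -1.47  0.45]
stop 16892 [[-60.6, 46.7], [-31.7, 57.8], [-3.0, 68.4]] 0.0609
strip 666 [[57.1, 36.9], [59.3, 43.3], [62.9, 78.8]] 0.0236
ribs 1028 [[40.8, 37.8], [49.3, 44.1], [63.1, 78.3]] 0.0215
knob 3736 [[39.6, 50.4], [46.5, 58.1], [55.6, 65.9]] 0.0676
tube 9642 [[-42.4, -32.0], [-32.8, 10.7], [-23.2, 45.7]] 0.03
```

```bash
python3 -m jog '[{"dx":0.02,"dy":0.2,"dz":0,"wx":0,"wy":0,"wz":0,"jaw":0},{"dx":0.02,"dy":0.2,"dz":0,"wx":0,"wy":0,"wz":0,"jaw":0},{"dx":0.01,"dy":0.1,"dz":0,"wx":0,"wy":0,"wz":0,"jaw":0},{"dx":0,"dy":0,"dz":0,"wx":0,"wy":0,"wz":0,"jaw":0},{"dx":0,"dy":0,"dz":0,"wx":0,"wy":0,"wz":0,"jaw":0},{"dx":0,"dy":0,"dz":0,"wx":0,"wy":0,"wz":0,"jaw":0},{"dx":0,"dy":0,"dz":0,"wx":0,"wy":0,"wz":0,"jaw":0},{"dx":0,"dy":0,"dz":0,"wx":0,"wy":0,"wz":0,"jaw":0},{"dx":0,"dy":0,"dz":0,"wx":0,"wy":0,"wz":0,"jaw":0},{"dx":0,"dy":0,"dz":0,"wx":0,"wy":0,"wz":0,"jaw":0}]'
python3 - <<'E'
from h import *
c=wrist("w12"); show(c)
E
```

```text
clock: 17.82
tool_pos: [0.5223, -0.0132, 0.0242]
ee_rot: [0.0, 0.742, 0.671, 0.0]
wrist_force: [-0.2, -1.6, 0.5]
grip_width: 0.005
gripper_force: 0.8
17.8167 tcp jig [[-31.9 -41.9]] 0.0242 yaw tool y -5.72 F [-0.18 -1.63  0.48]
stop 17185 [[-60.6, 46.7], [-31.7, 58.1], [-3.0, 68.9]] 0.0609
strip 684 [[57.1, 37.0], [59.2, 43.7], [63.0, 79.1]] 0.0237
ribs 1036 [[41.1, 36.3], [49.6, 43.8], [63.4, 78.2]] 0.0213
knob 3728 [[39.6, 50.4], [46.5, 58.1], [55.6, 65.9]] 0.0677
tube 9652 [[-42.4, -31.7], [-32.8, 11.1], [-23.2, 46.2]] 0.03
```

The force stays up while the arm is still, and the tube front is at the face, so they are in contact. I back off and rise.

```bash
python3 -m jog '[{"dx":-0.2,"dy":-2,"dz":0,"wx":0,"wy":0,"wz":0,"jaw":0},{"dx":-0.5,"dy":-5,"dz":0,"wx":0,"wy":0,"wz":0,"jaw":0},{"dx":-1,"dy":-10,"dz":0,"wx":0,"wy":0,"wz":0,"jaw":0},{"dx":-1,"dy":-10,"dz":0,"wx":0,"wy":0,"wz":0,"jaw":0},{"dx":0,"dy":0,"dz":20,"wx":0,"wy":0,"wz":0,"jaw":0},{"dx":0,"dy":0,"dz":30,"wx":0,"wy":0,"wz":0,"jaw":0},{"dx":0,"dy":0,"dz":30,"wx":0,"wy":0,"wz":0,"jaw":0},{"dx":0,"dy":0,"dz":20,"wx":0,"wy":0,"wz":0,"jaw":0},{"dx":0,"dy":0,"dz":0,"wx":0,"wy":0,"wz":0,"jaw":0},{"dx":0,"dy":0,"dz":0,"wx":0,"wy":0,"wz":0,"jaw":0}]'
python3 - <<'E'
from h import *
c=wrist("w13"); show(c)
cv2.imwrite("pics/w13c.png",cv2.resize(c["pixels"][0:300,180:500,::-1],None,fx=1.9,fy=1.9))
c=arm.read_camera("scene"); show(c)
E
```

```text
clock: 18.7
tool_pos: [0.5204, -0.0413, 0.1252]
ee_rot: [0.001, 0.742, 0.671, 0.001]
wrist_force: [-0.3, 0.5, -0.9]
grip_width: 0.006
gripper_force: 0.0
18.7 tcp jig [[-31.  -70.1]] 0.1252 yaw tool y -5.76 F [-0.32  0.46 -0.95]
stop 5377 [[-60.8, 46.5], [-31.8, 56.8], [-3.1, 67.2]] 0.0609
strip 218 [[57.4, 36.5], [59.4, 42.5], [62.6, 49.0]] 0.0238
ribs 553 [[40.2, 36.7], [49.0, 44.2], [63.4, 78.1]] 0.0219
knob 1054 [[39.9, 50.1], [47.1, 57.7], [55.7, 65.3]] 0.0677
tube 4192 [[-42.3, -32.4], [-32.8, 9.9], [-23.4, 46.4]] 0.03
stop 253 [[-58.7, 48.3], [-29.8, 60.4], [-3.1, 71.4]] 0.0616
strip 75 [[58.4, 37.8], [61.7, 57.7], [63.9, 77.9]] 0.0219
ribs 45 [[40.2, 43.4], [50.2, 70.4], [57.8, 77.7]] 0.0228
knob 53 [[40.3, 51.7], [50.0, 59.1], [55.6, 66.5]] 0.0681
tube 227 [[-44.5, -30.2], [-31.4, 6.2], [-22.3, 38.5]] 0.0307
```

View pics/w13c.png

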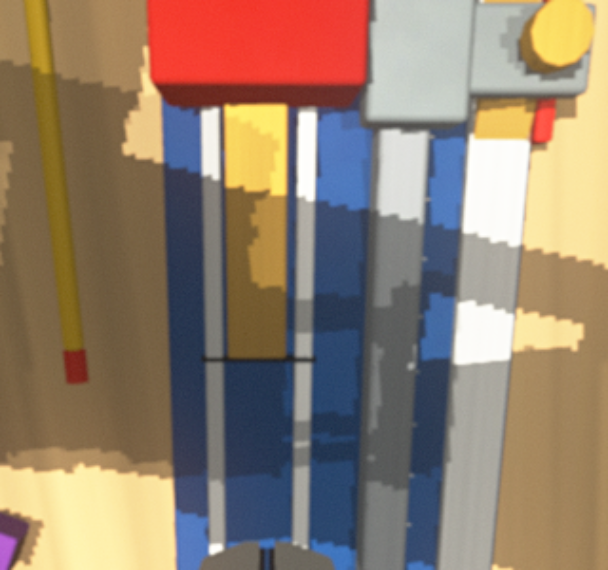

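The tube's end meets the lower edge of the red block at crop (256,104) with no visible gap. The knob is down and level with the notch, and the gripper is clear, so I hand in.

```bash
python3 -c "
from bench import arm
print(arm.job_done())"
```

```text
the job is handed in; nothing more can be done
None
```

The job is handed in (no verdict was shown): the stop is seated in the collar's notch, the tube's end rests against the stop, and the gripper is clear of everything.

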